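# Close up the canister row on the worktop

### The arm

A 6-joint arm with a two-finger parallel gripper is mounted at the origin on a cart in front of the work surface, level with it; the furniture and walls round the work are solid. World frame = base frame: x ahead of the robot, y to its left, z up, the work surface at z = 0. Lengths are in m, angles in rad, forces in N, time in s.
With the tool pointing down it reaches from about 0.4 to 0.825 m from the base axis. Payload 7 kg.
Tool frame: the origin (TCP) lies at the very end of the fingers, on their centre line; the grasp point (between the pads) lies 19 mm behind it (arm.grasp_offset is the distance from the TCP to the grasp point, in m); z points along the fingers, y is the line along which they close (so a half turn about z gives the same grasp; the last joint's range is limited). The gripper opens to 88 mm and grips with 3 to 60 N. Pads are 19 mm wide; open, the fingers measure 130 mm over their backs; the gripper's body (78 mm by 193 mm) begins 47 mm behind the grasp point.
Start: joints at [-1.041, 0.359, 0.012, 0, -1.224, -0.288], TCP at [0.162, -0.655, 0.227] pointing down, gripper open.
Joint ranges: [-3.07, 3.07], [-1.43, 2.12], [-1.02, 1.25], [-3.03, 1.67], [-3.05, -0], [-3.03, 3.03]. Speed limits (rad/s): [2.39, 2.39, 3.01, 3.14, 3.14, 3.14].

### API

Orientations are given as [roll, pitch, yaw] about the fixed x, y, z axes, in that order (R = Rz(yaw) Ry(pitch) Rx(roll)).
In Python, from station import get_state, cams, arm, nets gives the robot as it stands.
- The arm moves only by the shell command python3 -m creep 'ROWS' [FORCE]. ROWS is a JSON object of lists of equal length, an entry for each row: "translation": the shift along the world's x, y, z in mm, a list of three; "spin": the turn about the world's z in rad; "gripper": the opening, from 0 (shut) to 1 (fully open). In form: {"translation": [[dx, dy, dz], ...], "spin": [spin, ...], "gripper": [gripper, ...]}. A call has 1 to 8 rows; each row shifts and turns the commanded pose from where the row before left it; what a row does not reach is not made up. A row lasts 1/10 s, in which the tool goes at most 50 mm and 8.59 degrees, less where a joint would pass 70% of its speed; a pose out of reach is approached as far as the arm can. A call is refused whole if a number of a shift passes 50 or a number of a turn 0.15, either way. A call with a gripper value outside its range is refused whole. The fingers move at their own pace and stop on an object; FORCE is the grip in N (left out, the last holds). Time passes only in rows, so rows that do not move let the fingers close. It gives the time, the measured TCP pose, the force, the opening and the grip force at its end, in the units of the state.
- get_state(): the state, without advancing time (a new reading comes with each control period).
- cams.grab_frame(name): name is "scene" or "side" or "wrist"; returns a dict with "img" (400x640x3 uint8, red, green, blue), "mtx" (3x3 intrinsics, pixels), "D" ([k1, k2, p1, p2, k3] as OpenCV has them; the pictures are not rectified), "R" (3x3) and "t" (3): a world point X has camera coordinates R X + t. Camera axes: x right, y down, z forward; pixel columns grow to the right and rows downward; lengths in m; the calibration is good to about 2 mm. A picture is of the moment at which its call begins. There is no depth.
- arm.job_done(): hands the job in; it is judged then, once.
Trained networks look in the newest picture that a camera, given by its name, has taken for a name from the list of things; names that differ only in an ending like _2 or _b are one class to them, and where a whole thing is asked for, a point or a joint stands for the part that bears it (a point fixed in the world has none). Each returns a list of dicts, best first, with "confidence" (0 to 1); they miss things now and then, are a little off and sometimes report something else, mostly with a low value. They report only what shows in the picture. A call takes as long as a camera call.
- nets.search_frame(camera, label): "centre" ([x, y, z] in m, in world coordinates, good to about 4 mm: the middle of the surface that is visible of it).
- nets.pinpoint(camera, label): "centre" ([x, y, z] in m, in world coordinates, good to about 4 mm: a listed point, or the origin of a listed thing).
The state is a dict: "t": time; "q": joint angles; "qd": joint speeds; "joint_efforts": joint torques, N m; "eef_pos": TCP position; "ee_rot": TCP orientation; "force": force on the tool from outside, world axes, zero at the start; "moment": the same for the moment, N m; "width": finger opening in m; "gripper_force": force on a finger pad.
Only numpy, scipy, OpenCV 4.12 (cv2) and the standard library are available. Lean on these libraries where they do the work, as an engineer would, in place of code of your own. Each camera call takes 0.05 s, during which the arm holds its last target. There are 200 camera calls.

### The job

Stand the loose green canister against the wooden rail next to the white one, on its open side, and close the row up: green butted flush against white with no gap and their fronts level, both square against the rail, and white pressed up against the spring pad of the end stop, staying in touch with it once you let go. How far the pad sticks out of the end plate is not measured, so feel for it and push gently; leave the mug, the spice jar and the pepper mill alone.

Things in the scene. Friction and masses are not known exactly. Their poses are not given: they have to be found in the camera images.
- loose_canister: The loose canister: dark green body, dark wooden lid. Closed rectangular box 110 mm deep (own x), 56 mm wide (own y), 90 mm tall; 0.24 to 0.5 kg; sliding it takes 2 to 6 N. Origin: centre of its underside, z up. A brass label frame (1 mm proud) is on its -x face. It starts in front of the sink.
- standing_canister: The canister already standing at the rail: white body, light wooden lid. Closed rectangular box 110 mm deep (own x), 56 mm wide (own y), 90 mm tall; 0.24 to 0.5 kg; sliding it takes 2 to 6 N. Origin: centre of its underside, z up. A brass label frame (1 mm proud) is on its -x face. It starts upright with its +x face along the rail (about 1 mm off it), somewhere short of the end stop's pad.
- fence: Fixed wooden corner fence on the worktop. Origin: on the worktop in the inner corner. The rail's front face is the plane x=0; the rail runs from y=0 to y=-300 mm, 14 mm thick (to +x), 49 mm tall; z up. Canisters against it have their centres at x=-55 mm. The end plate's inner face is the plane y=0, so the open side of the row is -y.
- endstop: The fence's end plate, 62 mm tall; origin and axes as the fence (inner face y=0). An adjustable rod through it at x=-55 mm, 36 mm up, bears a black rubber spring pad, 60 mm wide, 44 mm tall, facing -y. The pad's face stands between 30 and 70 mm from the plate (y=-30 to -70 mm), differently each time, not measured. It gives up to 8 mm at 0.6 N per mm, then is solid.
- mug: White mug, 91 mm tall, about 85 mm across. Origin: centre of its underside. Leave alone.
- spice_jar: Glass spice jar with a dark cap, 41 mm across, 105 mm tall. Origin: centre of its underside. Leave alone.
- pepper_mill: Dark wooden pepper mill, 58 mm across, 170 mm tall. Origin: centre of its underside. Leave alone.

How it is judged:
At the end, for the whole second after the job is handed in: Green stands on the worktop on white's open side with a gap under 3 mm and fronts level within 4 mm; both are upright, within 5 mm of the rail and parallel to it within 0.05 rad, at rest; white still rests against the end stop's pad with at least 0.3 N (y of loose_canister in the frame of standing_canister between -0.059 and -0.053 m and x of loose_canister in the frame of standing_canister between -0.004 and 0.004 m and x of standing_canister in the frame of fence between -0.06 and -0.051 m and angle between the y axis of each of standing_canister, loose_canister and the y axis of fence, either way round below 0.05 rad and angle between each of standing_canister, loose_canister's own z axis and vertical below 0.05 rad and height (world z) of each of standing_canister, loose_canister below 0.004 m and linear speed of each of standing_canister, loose_canister below 0.01 m/s and x of loose_canister in the frame of fence between -0.06 and -0.051 m and contact force between standing_canister and endstop above 0.3 N); the robot touches nothing.
It fails at once if white is rammed against the end stop with more than 40 N (contact force between standing_canister and endstop above 40 N).
It fails at once if the mug, the spice jar or the pepper mill is shifted more than 20 mm (distance of any of mug, spice_jar, pepper_mill from where it was at the start of the episode above 0.02 m).
It also fails if it takes over 61 s, if anything falls off the work surface, if the arm or the gripper's body presses on something with over 40 N, if the wrist force passes 120 N, or if a joint passes its speed limit or range.

## Working session

There is one attempt and no reset: what is moved stays moved. The work goes in short steps, Python scripts to look and compute and a shell command to move; the robot and the scene stay as the last step left them, time stands still between calls to the robot, and variables do not carry over. Pictures are saved under pics/ and viewed, at most 10 in all, crops included, and the job is handed in when it is done.

```bash
mkdir -p pics; ls
cat > h.py <<'E'
from station import get_state, cams, arm, nets
import cv2, numpy as np
def proj(f,P):
    return cv2.projectPoints(np.float64(P).reshape(-1,3),cv2.Rodrigues(np.array(f["R"]))[0],np.float64(f["t"]),np.float64(f["mtx"]),np.float64(f["D"]))[0].reshape(-1,2)
def onplane(f,uv,z):
    n=cv2.undistortPoints(np.float64(uv).reshape(-1,1,2),np.float64(f["mtx"]),np.float64(f["D"])).reshape(-1,2)
    R=np.array(f["R"]);t=np.array(f["t"]);c=-R.T@t
    d=np.c_[n,np.ones(len(n))]@R
    return c+d*((z-c[2])/d[:,2])[:,None]
def save(f,name): cv2.imwrite("pics/"+name,f["img"][:,:,::-1])
E
python3 - <<'E'
from h import *
for c in ["scene","side"]:
    f=cams.grab_frame(c); save(f,c+"0.png")
    for l in ["loose_canister","standing_canister","fence","endstop","mug","spice_jar","pepper_mill"]:
        print(c,l,[(np.round(d["centre"],3).tolist(),round(d["confidence"],2)) for d in nets.pinpoint(c,l)[:2]])
E
```

```text
pics
scene loose_canister [([0.408, -0.2, 0.002], 0.77)]
scene standing_canister []
scene fence []
scene endstop []
scene mug [([0.397, -0.449, 0.002], 0.8)]
scene spice_jar [([0.382, 0.048, -0.001], 0.71), ([0.404, -0.198, 0.002], 0.32)]
scene pepper_mill [([0.401, 0.527, 0.002], 0.77)]
side loose_canister [([0.408, -0.198, -0.0], 0.56)]
side standing_canister [([0.549, 0.283, -0.003], 0.65)]
side fence [([0.599, 0.42, 0.004], 0.72)]
side endstop []
side mug []
side spice_jar [([0.38, 0.051, 0.002], 0.69)]
side pepper_mill [([0.4, 0.53, 0.003], 0.56)]
```

View pics/scene0.png

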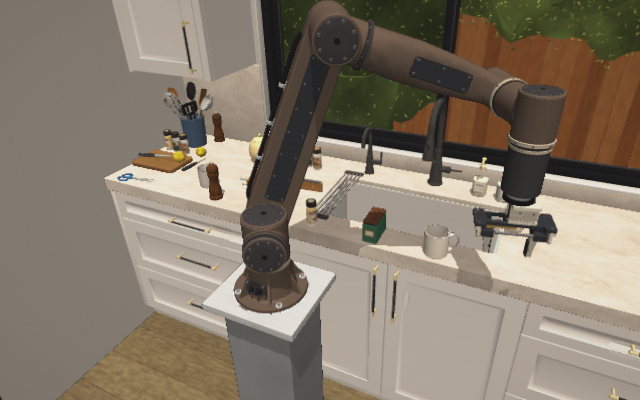

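View pics/side0.png

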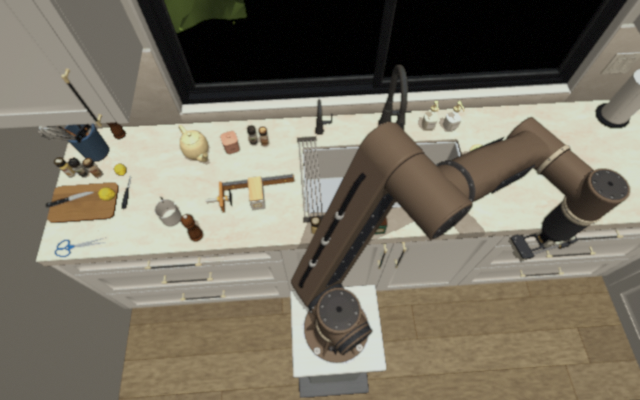

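The scene view shows green at (374,225), the mug at (437,242) and the spice jar at (311,211). The side view shows the fence at (225-293,180-205), with white at (256,190). Next I'll enlarge the fence and the green.

Run:
```python
from h import *
f=cams.grab_frame("side")
a=cv2.resize(f["img"][165:225,195:305],None,fx=7,fy=7,interpolation=cv2.INTER_CUBIC)[:, :770]
g=cams.grab_frame("scene")
b=cv2.resize(g["img"][195:250,340:410],None,fx=3,fy=3,interpolation=cv2.INTER_CUBIC)
o=np.zeros((a.shape[0]+b.shape[0],a.shape[1],3),np.uint8);o[:a.shape[0]]=a;o[a.shape[0]:,:b.shape[1]]=b
print(o.shape)
cv2.imwrite("pics/crop1.png",o[:,:,::-1])
```

```text
(585, 770, 3)
```

View pics/crop1.png

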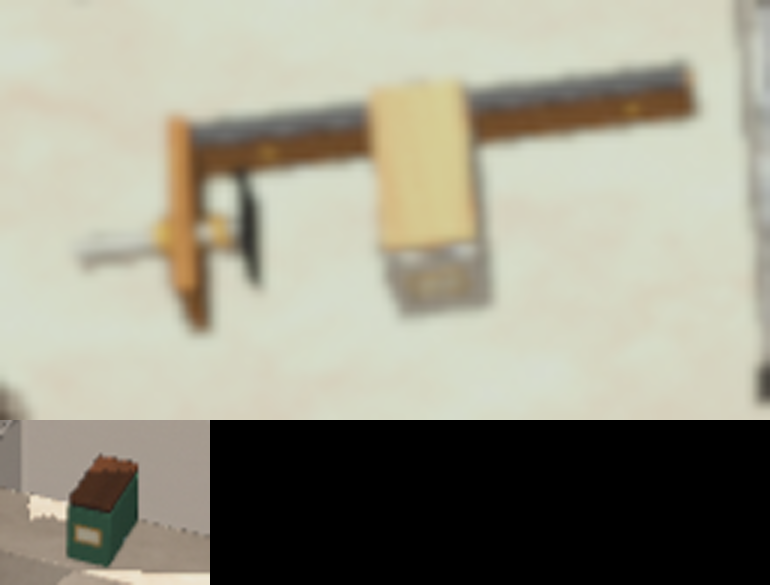

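The crop shows the rail's front bottom edge running (205,172)-(690,115), white's lid corners at (370,90), (463,82), (475,243) and (380,250), and the pad face near u=260. Green's label faces the robot. I'll compute positions from these.

Run:
```python
from h import *
s=cams.grab_frame("side"); g=cams.grab_frame("scene")
S=lambda L:[(195+(u+.5)/7-.5,165+(v+.5)/7-.5) for u,v in L]
G=lambda L:[(340+(u+.5)/3-.5,195+(v-420+.5)/3-.5) for u,v in L]
def edge(a,b): d=b-a; return np.linalg.norm(d[:2]), np.degrees(np.arctan2(d[1],d[0]))
def show(n,P):
    print(n,P[:,:2].round(4).tolist(),[tuple(np.round(edge(P[i],P[(i+1)%len(P)]),3)) for i in range(len(P))])
show("railbottom",onplane(s,S([(205,172),(690,115)]),0))
show("railtopfront",onplane(s,S([(200,148),(690,92)]),.049))
show("white lid",onplane(s,S([(370,90),(463,82),(475,243),(380,250)]),.09))
show("white bottom front",onplane(s,S([(405,316),(490,305)]),0))
show("pad",onplane(s,S([(262,285)]),.014)); show("pad top",onplane(s,S([(240,172),(256,280)]),.058))
show("plate inner top",onplane(s,S([(188,120),(195,290)]),.062))
show("green lid",onplane(g,G([(70,492),(110,512),(137,462),(100,456)]),.09))
show("green bot",onplane(g,G([(68,555),(108,566),(137,518)]),0))
c=np.array(s["R"]);print("side cam",-c.T@np.array(s["t"]))
print(get_state()["ee_rot"],get_state()["width"])
```

```text
railbottom [[0.6045, 0.4281], [0.6241, 0.1325]] [(np.float64(0.296), np.float64(-86.208)), (np.float64(0.296), np.float64(93.792))]
railtopfront [[0.5923, 0.4204], [0.6107, 0.13]] [(np.float64(0.291), np.float64(-86.388)), (np.float64(0.291), np.float64(93.612))]
white lid [[0.6, 0.314], [0.6017, 0.26], [0.4944, 0.2533], [0.4937, 0.3068]] [(np.float64(0.054), np.float64(-88.235)), (np.float64(0.107), np.float64(-176.4)), (np.float64(0.053), np.float64(90.777)), (np.float64(0.107), np.float64(3.885))]
white bottom front [[0.4975, 0.3059], [0.5013, 0.2557]] [(np.float64(0.05), np.float64(-85.689)), (np.float64(0.05), np.float64(94.311))]
pad [[0.5168, 0.3881]] [(np.float64(0.0), np.float64(0.0))]
pad top [[0.569, 0.3943], [0.4967, 0.3825]] [(np.float64(0.073), np.float64(-170.773)), (np.float64(0.073), np.float64(9.227))]
plate inner top [[0.6042, 0.4252], [0.4905, 0.4162]] [(np.float64(0.114), np.float64(-175.451)), (np.float64(0.114), np.float64(4.549))]
green lid [[0.3676, -0.17], [0.3459, -0.2287], [0.4652, -0.2207], [0.4605, -0.1737]] [(np.float64(0.063), np.float64(-110.331)), (np.float64(0.12), np.float64(3.812)), (np.float64(0.047), np.float64(95.653)), (np.float64(0.093), np.float64(177.709))]
green bot [[0.3644, -0.1704], [0.3626, -0.2232], [0.4761, -0.2211]] [(np.float64(0.053), np.float64(-92.052)), (np.float64(0.114), np.float64(1.084)), (np.float64(0.123), np.float64(155.591))]
side cam [-0.29966521  0.07297764  1.53677617]
[-3.14152982e+00 -1.54368558e-05 -2.89978079e+00] 0.08791301909854013
```

```bash
python3 -m creep '{"translation":[[20,35,0],[20,35,0],[20,35,0],[20,35,0],[20,35,0],[20,35,0],[20,35,0],[20,35,0]],"spin":[-0.02,-0.02,-0.02,-0.02,-0.02,-0.02,-0.02,-0.02],"gripper":[1,1,1,1,1,1,1,1]}'
python3 -m creep '{"translation":[[20,35,0],[20,35,0],[20,35,0],[14,35,0],[14,35,0],[0,0,0],[0,0,0]],"spin":[-0.02,-0.02,-0.02,-0.01,-0.01,0,0],"gripper":[1,1,1,1,1,1,1]}'
python3 - <<'E'
from h import *
f=cams.grab_frame("wrist"); save(f,"w1.png")
print(nets.pinpoint("wrist","loose_canister")[:2]); print(get_state()["force"])
E
```

```text
t: 1.8
eef_pos: [0.3222, -0.3739, 0.2268]
ee_rot: [-3.141, 0.001, -3.061]
force: [1.3, -0.5, 0.9]
width: 0.0878
gripper_force: 0.0
t: 2.5
eef_pos: [0.41, -0.1996, 0.2268]
ee_rot: [-3.141, 0.001, -3.137]
force: [-0.5, -0.6, -0.8]
width: 0.0877
gripper_force: 0.0
[{'centre': [0.4082, -0.2, -0.0014], 'confidence': 0.87}]
[-0.18976573 -0.28608963 -0.0858062 ]
```

View pics/w1.png

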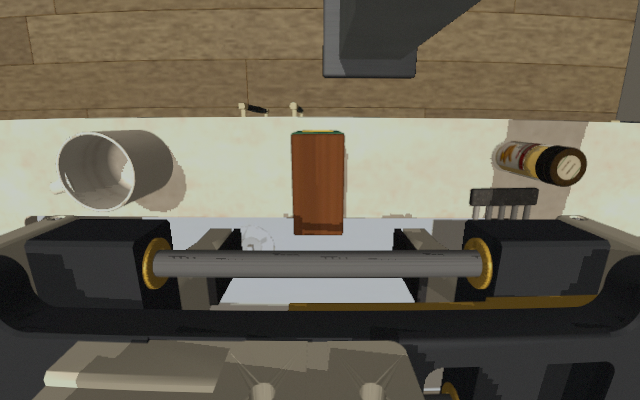

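The wrist view shows green's lid squarely under the gripper, with corners near (291,134), (344,134), (343,235) and (292,235). The mug is to the left and the jar to the right.

Run:
```python
from h import *
f=cams.grab_frame("wrist")
P=onplane(f,[(291,134),(344,134),(343,235),(292,235)],.09); print(P.round(4),P.mean(0))
m=((cv2.cvtColor(f["img"],cv2.COLOR_RGB2HSV)[:,:,1]>130)).astype(np.uint8); m[:130]=0;m[238:]=0;m[:,:280]=0;m[:,355:]=0
ys,xs=np.nonzero(m); Q=onplane(f,np.c_[xs,ys],.09)[:,:2].astype(np.float32)
print(cv2.minAreaRect(Q))
```

```text
[[ 0.3539 -0.2277  0.09  ]
 [ 0.3538 -0.1753  0.09  ]
 [ 0.4605 -0.1737  0.09  ]
 [ 0.4605 -0.2288  0.09  ]] [ 0.40715242 -0.20135005  0.09      ]
((0.40573668479919434, -0.20009887218475342), (0.10979355871677399, 0.05226576700806618), 0.4435397982597351)
```

```bash
python3 -m creep '{"translation":[[-2,-1,-40],[0,0,-40],[0,0,-40],[0,0,-35],[0,0,-35],[0,0,0],[0,0,0],[0,0,0]],"spin":[0,0,0,0,0,0,0,0],"gripper":[1,1,1,1,1,1,0.4,0.4]}' 30
python3 -m creep '{"translation":[[0,0,0],[0,0,0],[0,0,0],[0,0,0],[0,0,0],[0,0,0],[0,0,0]],"spin":[0,0,0,0,0,0,0],"gripper":[0.4,0.4,0.4,0.4,0.4,0.4,0.4]}' 30
```

```text
t: 3.45
eef_pos: [0.4088, -0.2019, 0.0382]
ee_rot: [-3.141, 0.002, -3.14]
force: [-0.4, -0.3, -0.8]
width: 0.0769
gripper_force: 0.0
t: 4.15
eef_pos: [0.4084, -0.2013, 0.0377]
ee_rot: [-3.141, 0.002, -3.139]
force: [-0.4, 1.3, 9.8]
width: 0.0558
gripper_force: 30.0
```

```bash
python3 -m creep '{"translation":[[0,0,10],[0,0,30],[0,0,30],[0,0,30],[0,0,35],[10,20,5],[10,30,0],[11,30,0]],"spin":[0,0,0,0,0,0,0,0],"gripper":[0.4,0.4,0.4,0.4,0.4,0.4,0.4,0.4]}'
python3 -m creep '{"translation":[[11,31,0],[11,31,0],[11,31,0],[11,31,0],[11,31,0],[11,31,0],[11,31,0],[11,31,0]],"spin":[0.008,0.008,0.008,0.008,0.008,0.008,0.009,0.009],"gripper":[0.4,0.4,0.4,0.4,0.4,0.4,0.4,0.4]}'
python3 -m creep '{"translation":[[11,31,0],[11,20,0],[3,10,0],[0,0,0],[0,0,0]],"spin":[0,0,0,0,0],"gripper":[0.4,0.4,0.4,0.4,0.4]}'
python3 - <<'E'
from h import *
f=cams.grab_frame("wrist"); save(f,"w2.png")
for c in ["wrist","scene","side"]:
    if c!="wrist": cams.grab_frame(c)
    for l in ["standing_canister","fence","endstop","loose_canister"]:
        print(c,l,[(np.round(d["centre"],4).tolist(),round(d["confidence"],2)) for d in nets.pinpoint(c,l)[:1]])
E
```

```text
t: 4.95
eef_pos: [0.4383, -0.1206, 0.1775]
ee_rot: [3.141, 0.001, -3.141]
force: [0.8, 0.1, -3.1]
width: 0.0556
gripper_force: 30.0
t: 5.75
eef_pos: [0.5263, 0.1278, 0.1769]
ee_rot: [-3.142, -0.001, -3.073]
force: [-0.2, -0.4, -2.6]
width: 0.0559
gripper_force: 30.0
t: 6.25
eef_pos: [0.5509, 0.187, 0.1764]
ee_rot: [-3.141, -0.001, -3.074]
force: [-0.9, -0.3, -3.0]
width: 0.0559
gripper_force: 30.0
wrist standing_canister [([0.5506, 0.2844, -0.0023], 0.69)]
wrist fence [([0.5995, 0.4213, 0.0037], 0.57)]
wrist endstop [([0.5954, 0.4217, 0.0008], 0.65)]
wrist loose_canister [([0.5514, 0.1862, 0.1399], 0.82)]
scene standing_canister [([0.5531, 0.2799, -0.0003], 0.81)]
scene fence [([0.5985, 0.4268, 0.0035], 0.68)]
scene endstop [([0.6002, 0.4205, 0.0009], 0.77)]
scene loose_canister [([0.55, 0.1832, 0.1404], 0.87)]
side standing_canister [([0.5952, 0.4207, -0.0009], 0.36)]
side fence [([0.5992, 0.4193, 0.0017], 0.79)]
side endstop [([0.5951, 0.4249, 0.0012], 0.49)]
side loose_canister []
```

View pics/w2.png

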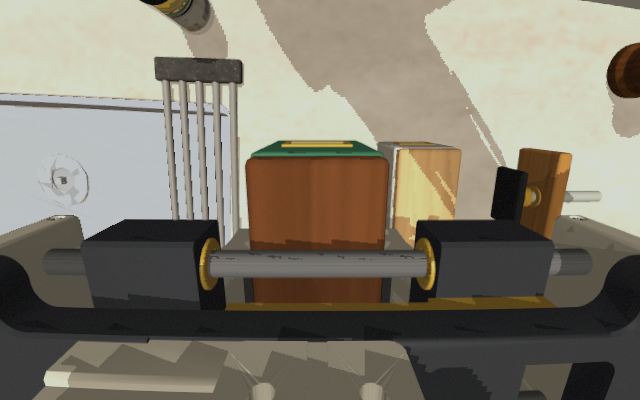

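Green hangs over the open side of white at (318,150). White is at (425,190), and the pad at (510,195) has a clear gap to white. I'll lower green short of the rail.

```bash
python3 -m creep '{"translation":[[0,0,-40],[0,0,-40],[0,0,-35],[0,0,-18],[0,0,-3],[0,0,-1],[0,0,0]],"spin":[0,0,0,0,0,0,0],"gripper":[0.4,0.4,0.4,0.4,0.4,0.4,0.4]}'
python3 -m creep '{"translation":[[1,0,0],[1,0,0],[1,0,0],[0,0,0]],"spin":[0,0,0,0],"gripper":[0.4,0.4,0.4,0.4]}'
```

```text
t: 7.7
eef_pos: [0.5524, 0.1882, 0.0407]
ee_rot: [3.141, 0.002, -3.073]
force: [-0.5, 0.4, -2.5]
width: 0.0561
gripper_force: 30.0
t: 8.1
eef_pos: [0.5549, 0.1878, 0.04]
ee_rot: [3.141, 0.001, -3.074]
force: [-0.0, 0.7, -2.8]
width: 0.0555
gripper_force: 30.0
```

```bash
python3 -m creep '{"translation":[[0,0,-1],[0,0,0],[1,0,0],[1,0,0],[0,0,0]],"spin":[0,0,0,0,0],"gripper":[0.4,0.4,0.4,0.4,0.4]}'
python3 -m creep '{"translation":[[1,0,0],[1,0,0],[0,0,0]],"spin":[0,0,0],"gripper":[0.4,0.4,0.4]}'
```

```text
t: 8.6
eef_pos: [0.5568, 0.1877, 0.0386]
ee_rot: [3.142, 0.0, -3.074]
force: [0.1, 0.1, -3.4]
width: 0.0557
gripper_force: 30.0
t: 8.9
eef_pos: [0.5588, 0.1877, 0.0386]
ee_rot: [3.142, 0.0, -3.074]
force: [-0.4, -0.2, -3.2]
width: 0.0558
gripper_force: 30.0
```

```bash
python3 -m creep '{"translation":[[1,0,0],[1,0,0],[0,0,0]],"spin":[0,0,0],"gripper":[0.4,0.4,0.4]}'
python3 -m creep '{"translation":[[1,0,0],[1,0,0],[0,0,0]],"spin":[0,0,0],"gripper":[0.4,0.4,0.4]}'
```

```text
t: 9.2
eef_pos: [0.5603, 0.1875, 0.0384]
ee_rot: [-3.141, -0.001, -3.074]
force: [-1.1, 0.5, -2.1]
width: 0.0557
gripper_force: 30.0
t: 9.5
eef_pos: [0.5604, 0.1869, 0.0379]
ee_rot: [-3.14, -0.004, -3.074]
force: [-9.3, 1.2, 0.0]
width: 0.0552
gripper_force: 30.0
```

```bash
python3 -m creep '{"translation":[[-2,0,0],[0,0,-1],[0,0,-1],[0,0,0]],"spin":[0,0,0,0],"gripper":[0.4,0.4,0.4,0.4]}'
python3 -m creep '{"translation":[[0,0,0],[0,0,0],[0,0,0],[0,0,0],[0,0,0]],"spin":[0,0,0,0,0],"gripper":[0.78,0.78,0.78,0.78,0.78]}'
```

```text
t: 9.9
eef_pos: [0.5604, 0.1876, 0.0377]
ee_rot: [-3.141, -0.0, -3.073]
force: [-8.3, 0.3, 9.6]
width: 0.0561
gripper_force: 30.0
t: 10.4
eef_pos: [0.5608, 0.1876, 0.0365]
ee_rot: [3.142, 0.0, -3.074]
force: [0.4, -0.1, -0.2]
width: 0.0681
gripper_force: 0.0
```

Green is down and released. Next I'll rise, shut the fingers and move to the open side, then check green and the nearby rack.

```bash
python3 -m creep '{"translation":[[0,0,20],[0,0,40],[0,0,40],[0,0,30],[2,-28,0],[2,-29,0],[0,0,0]],"spin":[0,0,0,0,0,0,0],"gripper":[0.78,0.78,0.78,0.5,0,0,0]}'
python3 - <<'E'
from h import *
A=cams.grab_frame("scene")["img"][140:230,230:370]; B=cams.grab_frame("side")["img"][160:240,195:335]
for c in ["scene","side","wrist"]:
    if c=="wrist": W=cams.grab_frame(c)["img"]
    for l in ["standing_canister","loose_canister"]:
        print(c,l,[(np.round(d["centre"],4).tolist(),round(d["confidence"],2)) for d in nets.pinpoint(c,l)[:1]])
r=lambda i,k:cv2.resize(i,None,fx=k,fy=k,interpolation=cv2.INTER_CUBIC)
A=r(A,400/140);B=r(B,400/140);A=A[:228];B=B[:228]
W=W[:,:][:,:];W=cv2.resize(W,(592,370));W=cv2.copyMakeBorder(W,0,0,0,208,0)
cv2.imwrite("pics/m3.png",np.vstack([np.hstack([A,B]),W])[:,:,::-1])
E
```

```text
t: 11.1
eef_pos: [0.5643, 0.1283, 0.1669]
ee_rot: [3.142, 0.0, -3.076]
force: [-0.4, -0.4, -0.8]
width: 0.0414
gripper_force: 0.0
scene standing_canister [([0.5521, 0.2786, 0.0002], 0.56)]
scene loose_canister [([0.5577, 0.1874, 0.0023], 0.65)]
side standing_canister [([0.5518, 0.2846, -0.0023], 0.63)]
side loose_canister []
wrist standing_canister [([0.5501, 0.2815, 0.0001], 0.73)]
wrist loose_canister [([0.5619, 0.1892, -0.0015], 0.73)]
```

View pics/m3.png

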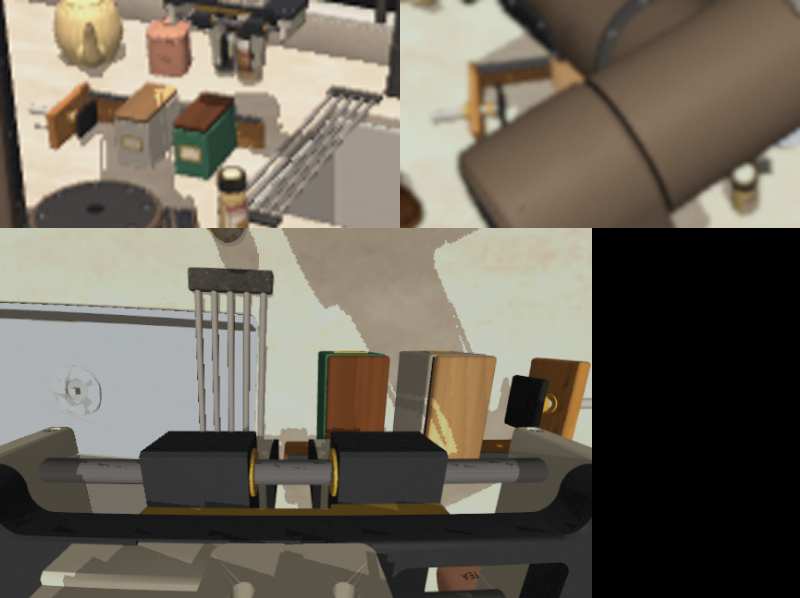

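Green stands upright at the rail beside white, leaving a gap. The rack lies flat and clear of the fingers. I'll lower the shut fingers behind green.

```bash
python3 -m creep '{"translation":[[0,0,-30],[0,-1,-30],[0,0,-30],[0,0,-25],[0,0,-15],[0,0,0],[0,0,0]],"spin":[0,0,0,0,0,0,0],"gripper":[0,0,0,0,0,0,0]}'
```

```text
t: 12.25
eef_pos: [0.5649, 0.1299, 0.0368]
ee_rot: [-3.141, -0.0, -3.073]
force: [-0.4, -0.7, 0.2]
width: 0.0006
gripper_force: 0.0
```

```bash
python3 -m creep '{"translation":[[-0.3,4,0],[-0.3,4,0],[-0.3,4,0],[-0.3,4,0],[-0.3,4,0],[-0.3,4,0],[-0.3,4,0],[-0.3,4,0]],"spin":[0,0,0,0,0,0,0,0],"gripper":[0,0,0,0,0,0,0,0]}'
python3 -m creep '{"translation":[[-0.3,4,0],[-0.3,4,0],[-0.3,4,0],[-0.3,3,0],[-0.3,3,0],[-0.3,3,0],[-0.3,3,0],[-0.3,3,0]],"spin":[0,0,0,0,0,0,0,0],"gripper":[0,0,0,0,0,0,0,0]}'
python3 -m creep '{"translation":[[-0.3,4,0],[-0.3,4,0],[-0.3,4,0],[-0.3,3,0],[-0.3,3,0],[-0.3,3,0],[-0.3,3,0],[-0.3,3,0]],"spin":[0,0,0,0,0,0,0,0],"gripper":[0,0,0,0,0,0,0,0]}'
python3 - <<'E'
from h import *
print(get_state()["moment"])
for c in ["scene","side","wrist"]:
    I=cams.grab_frame(c)["img"]
    for l in ["standing_canister","loose_canister"]:
        print(c,l,[(np.round(d["centre"],4).tolist(),round(d["confidence"],2)) for d in nets.pinpoint(c,l)[:1]])
    if c=="scene": A=I[140:230,230:370]
A=cv2.resize(A,(560,360),interpolation=cv2.INTER_CUBIC);W=cv2.resize(I,(800,500))[60:300]
A=cv2.copyMakeBorder(A,0,0,0,240,0)
cv2.imwrite("pics/m4.png",np.vstack([A,W])[:,:,::-1])
E
```

```text
t: 13.05
eef_pos: [0.5621, 0.1619, 0.0366]
ee_rot: [-3.141, -0.0, -3.074]
force: [0.1, -2.8, 4.1]
width: 0.0003
gripper_force: 1.7
t: 13.85
eef_pos: [0.5596, 0.1887, 0.0365]
ee_rot: [-3.141, -0.0, -3.074]
force: [0.4, -5.6, 3.4]
width: 0.0004
gripper_force: 2.5
t: 14.65
eef_pos: [0.5574, 0.2159, 0.0365]
ee_rot: [3.142, -0.0, -3.074]
force: [0.1, -4.2, 2.7]
width: 0.0006
gripper_force: 2.2
[-1.28141206 -0.13250271 -0.01593252]
scene standing_canister [([0.5516, 0.3095, 0.0027], 0.61)]
scene loose_canister [([0.5514, 0.2543, 0.0048], 0.79)]
side standing_canister []
side loose_canister []
wrist standing_canister []
wrist loose_canister []
```

View pics/m4.png

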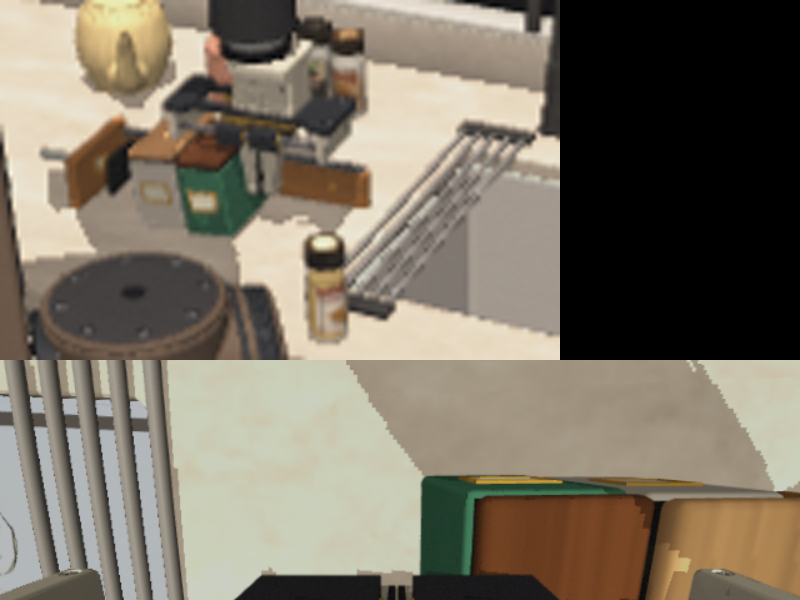

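Green has met white at lid pixels (200,150) and (160,140), and there's still a gap to the pad at (118,165). From here I'll push in small steps and watch for the force to rise.

```bash
for i in 1; do :; done
python3 -m creep '{"translation":[[-0.2,3,0],[-0.2,3,0],[-0.2,3,0],[-0.2,3,0],[0,0,0]],"spin":[0,0,0,0,0],"gripper":[0,0,0,0,0]}'
python3 -m creep '{"translation":[[-0.2,2,0],[-0.1,2,0],[-0.1,2,0],[-0.1,2,0],[0,0,0]],"spin":[0,0,0,0,0],"gripper":[0,0,0,0,0]}'
python3 -m creep '{"translation":[[-0.2,2,0],[-0.1,2,0],[-0.1,2,0],[0,0,0]],"spin":[0,0,0,0],"gripper":[0,0,0,0]}'
```

```text
t: 15.6
eef_pos: [0.5566, 0.2282, 0.0366]
ee_rot: [3.141, 0.0, -3.073]
force: [-0.2, -1.9, 3.2]
width: 0.0005
gripper_force: 1.2
t: 16.1
eef_pos: [0.5561, 0.236, 0.0365]
ee_rot: [3.141, 0.0, -3.074]
force: [-0.7, -3.4, 2.1]
width: 0.0004
gripper_force: 1.6
t: 16.5
eef_pos: [0.5557, 0.242, 0.0366]
ee_rot: [3.141, 0.0, -3.074]
force: [-0.5, -2.6, 3.0]
width: 0.0006
gripper_force: 1.7
```

```bash
python3 -m creep '{"translation":[[-0.2,2,0],[-0.1,2,0],[-0.1,2,0],[-0.1,2,0]],"spin":[0,0,0,0],"gripper":[0,0,0,0]}'
python3 -m creep '{"translation":[[-0.2,2,0],[-0.1,2,0],[-0.1,2,0]],"spin":[0,0,0],"gripper":[0,0,0]}'
python3 - <<'E'
from h import *
f=cams.grab_frame("scene"); I=f["img"]
for l in ["standing_canister","loose_canister","endstop"]:
    print(l,[(np.round(d["centre"],4).tolist(),round(d["confidence"],2)) for d in nets.pinpoint("scene",l)[:1]])
cv2.imwrite("pics/m5.png",cv2.resize(I[160:210,235:315],(800,500),interpolation=cv2.INTER_CUBIC)[:,:,::-1])
E
```

```text
t: 16.9
eef_pos: [0.5552, 0.2498, 0.0365]
ee_rot: [-3.141, -0.0, -3.074]
force: [0.2, -4.5, 3.8]
width: 0.0006
gripper_force: 2.6
t: 17.2
eef_pos: [0.5548, 0.2558, 0.0366]
ee_rot: [-3.142, 0.0, -3.074]
force: [0.4, -4.2, 3.2]
width: 0.0006
gripper_force: 2.7
standing_canister [([0.55, 0.3508, 0.0031], 0.62)]
loose_canister [([0.5477, 0.294, 0.0054], 0.92)]
endstop [([0.599, 0.4212, 0.0019], 0.58)]
```

View pics/m5.png

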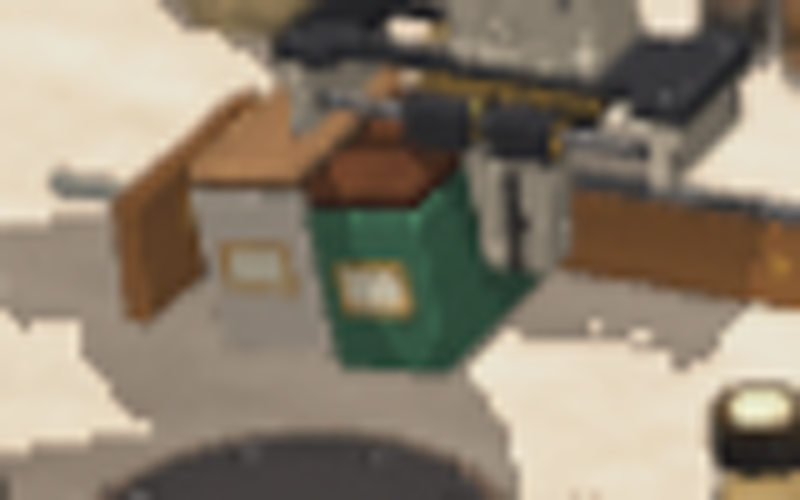

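White is nearly at the pad. Green's front edge at (370,206) looks a few mm proud of white's at (250,186), so I'll square the fronts later. I'll keep feeling for the pad.

```bash
python3 -m creep '{"translation":[[-0.2,2,0],[-0.1,2,0]],"spin":[0,0],"gripper":[0,0]}'
python3 -m creep '{"translation":[[-0.2,2,0],[-0.1,2,0]],"spin":[0,0],"gripper":[0,0]}'
python3 -m creep '{"translation":[[-0.2,2,0]],"spin":[0],"gripper":[0]}'
python3 -m creep '{"translation":[[-0.2,2,0]],"spin":[0],"gripper":[0]}'
```

```text
t: 17.6
eef_pos: [0.5544, 0.2592, 0.0366]
ee_rot: [-3.141, -0.0, -3.074]
force: [-0.6, -8.1, 3.3]
width: 0.0003
gripper_force: 3.7
t: 17.8
eef_pos: [0.554, 0.2627, 0.0366]
ee_rot: [-3.14, -0.001, -3.074]
force: [1.5, -10.2, 6.8]
width: 0.0001
gripper_force: 5.0
t: 17.9
eef_pos: [0.5538, 0.2643, 0.0366]
ee_rot: [-3.14, -0.001, -3.074]
force: [1.6, -10.5, 5.1]
width: 0.0003
gripper_force: 5.9
t: 18.0
eef_pos: [0.5534, 0.2648, 0.0366]
ee_rot: [-3.138, -0.002, -3.074]
force: [5.1, -21.7, 8.7]
width: 0.0004
gripper_force: 11.9
```

The force stepped up at y≈0.2648, so the pad is bottomed at about 8 mm of give, reached gently. I'll back off, rise, and bring the open fingers in front of the joint to level the fronts with one finger on each canister.

```bash
python3 -m creep '{"translation":[[0,-2,0],[0,-2,0],[0,-8,0],[0,-4,0],[0,0,30],[0,0,35],[0,0,35],[0,0,0]],"spin":[0,0,0,0,0,0,0,0],"gripper":[0,0,0,0,0,0,0.3,0.65]}'
python3 -m creep '{"translation":[[-25,10,0],[-25,20,0],[-25,25,0],[-17,19,0],[0,0,0],[0,0,0],[0,0,0]],"spin":[0,0,0,0,0,0,0],"gripper":[0.65,0.65,0.65,0.65,0.65,0.65,0.65]}'
python3 - <<'E'
from h import *
for c in ["scene","wrist","side"]:
    f=cams.grab_frame(c)
    for l in ["standing_canister","loose_canister"]:
        print(c,l,[(np.round(d["centre"],4).tolist(),round(d["confidence"],2)) for d in nets.pinpoint(c,l)[:1]])
    if c=="wrist": save(f,"w6.png")
E
```

```text
t: 18.8
eef_pos: [0.5566, 0.2539, 0.1423]
ee_rot: [3.136, 0.008, -3.073]
force: [0.2, 0.6, -0.6]
width: 0.0112
gripper_force: 0.0
t: 19.5
eef_pos: [0.462, 0.3255, 0.1364]
ee_rot: [3.141, 0.0, -3.074]
force: [0.4, -0.6, 0.0]
width: 0.0565
gripper_force: 0.0
scene standing_canister [([0.5492, 0.3588, -0.0006], 0.81)]
scene loose_canister [([0.5493, 0.305, 0.002], 0.58)]
wrist standing_canister [([0.5442, 0.3631, -0.002], 0.9)]
wrist loose_canister [([0.3976, 0.5239, -0.002], 0.73)]
side standing_canister []
side loose_canister []
```

View pics/w6.png

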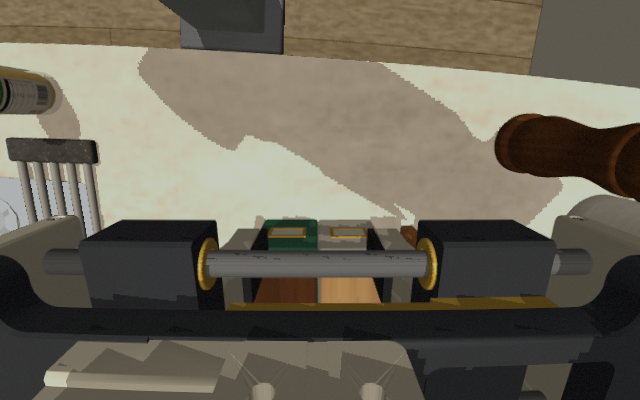

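The joint between green and white sits at column 318, centred between the fingers, and the fronts are nearly level. I'll lower and press gently toward the rail.

```bash
python3 -m creep '{"translation":[[-2,-1,-25],[0,0,-25],[0,0,-25],[0,0,-23],[0,0,0]],"spin":[0,0,0,0,0],"gripper":[0.65,0.65,0.65,0.65,0.65]}'
python3 -m creep '{"translation":[[3,0.2,0],[3,0.2,0],[3,0.2,0],[3,0.2,0],[2,0.1,0]],"spin":[0,0,0,0,0],"gripper":[0.65,0.65,0.65,0.65,0.65]}'
python3 -m creep '{"translation":[[2,0.1,0],[2,0.1,0]],"spin":[0,0],"gripper":[0.65,0.65]}'
```

```text
t: 20.45
eef_pos: [0.4584, 0.3228, 0.0357]
ee_rot: [-3.138, -0.004, -3.074]
force: [-0.1, 0.0, 0.5]
width: 0.0566
gripper_force: 0.0
t: 20.95
eef_pos: [0.4744, 0.3259, 0.0392]
ee_rot: [3.141, 0.001, -3.074]
force: [0.1, -0.4, -0.1]
width: 0.0568
gripper_force: 0.0
t: 21.15
eef_pos: [0.478, 0.3258, 0.0387]
ee_rot: [3.141, 0.0, -3.074]
force: [0.3, 0.3, -0.5]
width: 0.0571
gripper_force: 0.0
```

```bash
python3 -m creep '{"translation":[[2,0.1,0],[2,0.1,0]],"spin":[0,0],"gripper":[0.65,0.65]}'
python3 -m creep '{"translation":[[1,0,0],[1,0,0]],"spin":[0,0],"gripper":[0.65,0.65]}'
python3 -m creep '{"translation":[[1,0,0],[1,0,0]],"spin":[0,0],"gripper":[0.65,0.65]}'
```

```text
t: 21.35
eef_pos: [0.4816, 0.3257, 0.0385]
ee_rot: [-3.141, -0.001, -3.074]
force: [-9.1, 0.3, 7.2]
width: 0.057
gripper_force: 5.0
t: 21.55
eef_pos: [0.4817, 0.3255, 0.0385]
ee_rot: [-3.141, -0.003, -3.073]
force: [-18.0, 2.2, 11.6]
width: 0.0569
gripper_force: 8.7
t: 21.75
eef_pos: [0.4818, 0.3253, 0.0385]
ee_rot: [-3.14, -0.006, -3.073]
force: [-27.8, 4.0, 17.8]
width: 0.0568
gripper_force: 14.2
```

```bash
python3 - <<'E'
from h import *
print(get_state()["moment"])
E
python3 -m creep '{"translation":[[-3,0,0],[-5,0,0],[-10,0,0],[-10,0,30],[0,0,40],[0,0,40],[0,-25,30],[0,-50,0]],"spin":[0,0,0,0,0,0,0,0],"gripper":[0.65,0.65,0.65,0.65,0.65,0.65,0.65,0.65]}'
python3 -m creep '{"translation":[[-20,-50,20],[-10,-50,0],[0,-50,0],[0,-50,0],[0,0,0],[0,0,0]],"spin":[0,0,0,0,0,0],"gripper":[0.65,0.65,0.65,0.65,0.65,0.65]}'
python3 - <<'E'
from h import *
I={}
for c in ["scene","wrist","side"]:
    f=cams.grab_frame(c);I[c]=f["img"]
    for l in ["standing_canister","loose_canister"]:
        print(c,l,[(np.round(d["centre"],4).tolist(),round(d["confidence"],2)) for d in nets.pinpoint(c,l)[:1]])
A=cv2.resize(I["scene"][160:210,235:315],(400,250),interpolation=cv2.INTER_CUBIC)
B=cv2.resize(I["side"][165:225,195:291],(400,250),interpolation=cv2.INTER_CUBIC)
W=cv2.resize(I["wrist"],(560,350));W=cv2.copyMakeBorder(W,0,0,0,240,0)
cv2.imwrite("pics/m7.png",np.vstack([np.hstack([A,B]),W])[:,:,::-1])
E
```

```text
[2.06375711 9.86835489 1.05845855]
t: 22.55
eef_pos: [0.4599, 0.2539, 0.1829]
ee_rot: [3.137, 0.007, -3.07]
force: [1.6, -0.3, 0.5]
width: 0.0569
gripper_force: 0.0
t: 23.15
eef_pos: [0.4304, 0.0573, 0.1961]
ee_rot: [3.141, 0.001, -3.077]
force: [-0.1, -0.6, 0.1]
width: 0.0572
gripper_force: 0.0
scene standing_canister [([0.5483, 0.3567, -0.0027], 0.83)]
scene loose_canister [([0.55, 0.3018, 0.0005], 0.79)]
wrist standing_canister []
wrist loose_canister []
side standing_canister [([0.5446, 0.3584, -0.0013], 0.66)]
side loose_canister [([0.5506, 0.3025, 0.0017], 0.68)]
```

View pics/m7.png

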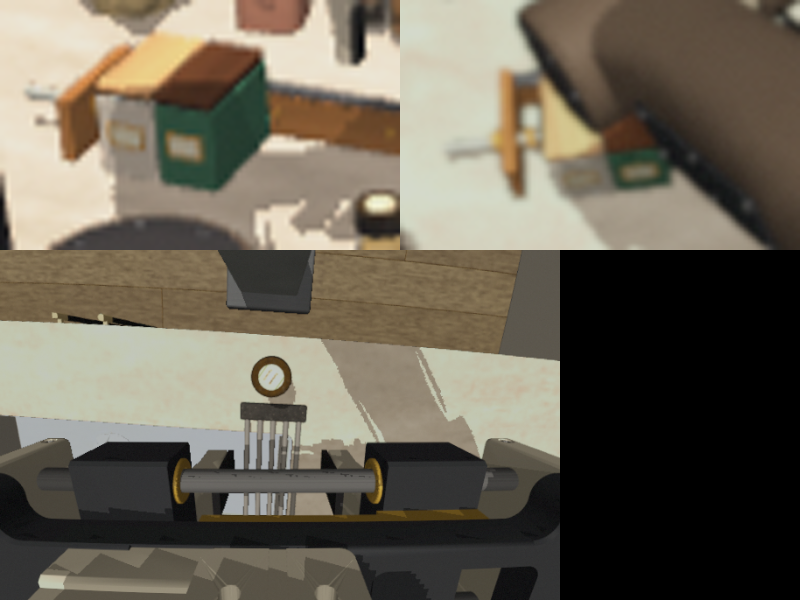

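Green and white are butted and level at the rail: in the crop the fronts run (95-160,95-100) to (160-225,100-110), and the side view agrees. Pressing the fronts may have relaxed the pad, so I'll push once more along the row, gently.

```bash
python3 -m creep '{"translation":[[25,35,0],[25,35,0],[25,35,0],[25,35,0],[25,38,0],[0,0,0],[0,0,0],[0,0,0]],"spin":[0,0,0,0,0,0,0,0],"gripper":[0,0,0,0,0,0,0,0]}'
python3 -m creep '{"translation":[[0,0,-40],[0,0,-40],[0,0,-40],[0,0,-30],[0,0,-10],[0,0,0]],"spin":[0,0,0,0,0,0],"gripper":[0,0,0,0,0,0]}'
python3 -m creep '{"translation":[[-0.2,3,0],[-0.2,3,0],[-0.2,3,0],[-0.2,3,0],[-0.2,3,0]],"spin":[0,0,0,0,0],"gripper":[0,0,0,0,0]}'
python3 -m creep '{"translation":[[-0.2,2,0],[-0.1,2,0]],"spin":[0,0],"gripper":[0,0]}'
```

```text
t: 24.4
eef_pos: [0.555, 0.2361, 0.1956]
ee_rot: [-3.141, -0.001, -3.074]
force: [-0.9, -0.3, -0.3]
width: 0.0019
gripper_force: 0.0
t: 25.0
eef_pos: [0.5549, 0.2354, 0.0354]
ee_rot: [-3.14, -0.002, -3.074]
force: [-0.1, -0.1, 0.8]
width: 0.0001
gripper_force: 0.0
t: 25.5
eef_pos: [0.5547, 0.252, 0.0365]
ee_rot: [3.141, 0.001, -3.074]
force: [-0.2, -0.1, -0.0]
width: 0.0004
gripper_force: 0.0
t: 25.7
eef_pos: [0.5542, 0.2549, 0.0362]
ee_rot: [-3.141, -0.0, -3.073]
force: [1.2, -7.4, 8.2]
width: 0.0002
gripper_force: 4.6
```

Green had crept back to y≈0.254, so the pad had nearly relaxed and the re-push is needed.

```bash
python3 -m creep '{"translation":[[-0.2,2,0],[-0.1,2,0]],"spin":[0,0],"gripper":[0,0]}'
python3 -m creep '{"translation":[[-0.2,2,0]],"spin":[0],"gripper":[0]}'
python3 -m creep '{"translation":[[-0.1,1,0]],"spin":[0],"gripper":[0]}'
python3 -m creep '{"translation":[[-0.1,1,0]],"spin":[0],"gripper":[0]}'
```

```text
t: 25.9
eef_pos: [0.5541, 0.2576, 0.037]
ee_rot: [-3.139, -0.0, -3.074]
force: [-0.0, -12.2, 12.2]
width: -0.0002
gripper_force: 6.6
t: 26.0
eef_pos: [0.554, 0.2594, 0.0372]
ee_rot: [-3.139, -0.0, -3.074]
force: [-0.1, -11.1, 11.1]
width: 0.0003
gripper_force: 6.4
t: 26.1
eef_pos: [0.554, 0.2604, 0.0372]
ee_rot: [-3.139, -0.0, -3.074]
force: [0.6, -12.9, 12.6]
width: 0.0003
gripper_force: 7.2
t: 26.2
eef_pos: [0.554, 0.2611, 0.0373]
ee_rot: [-3.139, -0.0, -3.074]
force: [-0.3, -13.5, 14.3]
width: 0.0003
gripper_force: 7.8
```

```bash
python3 -m creep '{"translation":[[0,0,1],[0,0,1]],"spin":[0,0],"gripper":[0,0]}'
python3 -m creep '{"translation":[[-0.1,1,0],[-0.1,1,0]],"spin":[0,0],"gripper":[0,0]}'
```

```text
t: 26.4
eef_pos: [0.5533, 0.2618, 0.0379]
ee_rot: [-3.14, -0.001, -3.075]
force: [0.9, -5.3, 0.9]
width: 0.0002
gripper_force: 3.0
t: 26.6
eef_pos: [0.5529, 0.2634, 0.0377]
ee_rot: [-3.139, -0.002, -3.075]
force: [2.1, -11.7, 2.8]
width: 0.0002
gripper_force: 5.9
```

```bash
python3 -m creep '{"translation":[[0,-1,0],[0,-1,0],[0,-2,0],[0,-3,0],[0,-6,0],[0,0,0],[0,0,0],[0,0,0]],"spin":[0,0,0,0,0,0,0,0],"gripper":[0,0,0,0,0,0,0,0]}'
python3 -m creep '{"translation":[[0,2,0],[0,1,0],[0,1,0]],"spin":[0,0,0],"gripper":[0,0,0]}'
python3 -m creep '{"translation":[[0,1,0],[0,1,0]],"spin":[0,0],"gripper":[0,0]}'
python3 -m creep '{"translation":[[0,1,0]],"spin":[0],"gripper":[0]}'
```

```text
t: 27.4
eef_pos: [0.5536, 0.2528, 0.0382]
ee_rot: [3.141, 0.001, -3.074]
force: [0.2, -0.5, 0.5]
width: 0.0003
gripper_force: 0.0
t: 27.7
eef_pos: [0.5534, 0.2561, 0.0381]
ee_rot: [-3.141, -0.0, -3.074]
force: [0.5, -4.9, 2.9]
width: -0.0
gripper_force: 3.0
t: 27.9
eef_pos: [0.5533, 0.2573, 0.0382]
ee_rot: [-3.14, -0.001, -3.074]
force: [0.3, -6.7, 3.8]
width: 0.0007
gripper_force: 3.7
t: 28.0
eef_pos: [0.5532, 0.2582, 0.0382]
ee_rot: [-3.14, -0.001, -3.074]
force: [1.1, -7.6, 4.8]
width: 0.0006
gripper_force: 4.0
```

```bash
python3 -m creep '{"translation":[[0,1,0],[-0.2,1,0],[-0.2,1,0],[0,1,0]],"spin":[0,0,0,0],"gripper":[0,0,0,0]}' | egrep 'eef|force'
python3 -m creep '{"translation":[[0,0,0],[0,0,0],[0,0,0]],"spin":[0,0,0],"gripper":[0,0,0]}'| egrep 'eef|force'
python3 -m creep '{"translation":[[0,-0.5,0]],"spin":[0],"gripper":[0]}'| egrep 'eef|force'
python3 -m creep '{"translation":[[0,-0.5,0]],"spin":[0],"gripper":[0]}'| egrep 'eef|force'
python3 -m creep '{"translation":[[0,-0.5,0]],"spin":[0],"gripper":[0]}'| egrep 'eef|force'
python3 -m creep '{"translation":[[0,-1,0]],"spin":[0],"gripper":[0]}'| egrep 'eef|force'
python3 -m creep '{"translation":[[0,-1,0]],"spin":[0],"gripper":[0]}'| egrep 'eef|force'
python3 -m creep '{"translation":[[0,-1,0]],"spin":[0],"gripper":[0]}'| egrep 'eef|force'
```

```text
eef_pos: [0.5528, 0.2616, 0.0382]
force: [1.5, -8.9, 6.1]
gripper_force: 5.2
eef_pos: [0.5528, 0.2617, 0.0382]
force: [1.4, -8.3, 5.0]
gripper_force: 4.6
eef_pos: [0.5528, 0.2616, 0.0382]
force: [0.8, -6.0, 3.7]
gripper_force: 2.9
eef_pos: [0.5529, 0.2614, 0.0381]
force: [0.1, -4.9, 2.3]
gripper_force: 2.3
eef_pos: [0.5529, 0.2613, 0.038]
force: [0.2, -3.6, 2.5]
gripper_force: 2.1
eef_pos: [0.553, 0.2609, 0.038]
force: [0.2, -1.4, 1.5]
gripper_force: 0.7
eef_pos: [0.5531, 0.2603, 0.038]
force: [0.8, -1.9, 1.0]
gripper_force: 0.5
eef_pos: [0.5531, 0.2594, 0.038]
force: [0.3, -0.9, 0.6]
gripper_force: 0.3
```

```bash
python3 -m creep '{"translation":[[0,-0.5,0],[0,0,0],[0,0,0],[0,0,0],[0,0,0],[0,0,0],[0,0,0],[0,0,0]],"spin":[0,0,0,0,0,0,0,0],"gripper":[0,0,0,0,0,0,0,0]}' | egrep 'eef|force'
python3 -m creep '{"translation":[[0,-0.5,0]],"spin":[0],"gripper":[0]}'| egrep 'eef|force'
python3 -m creep '{"translation":[[0,0,0],[0,0,0],[0,0,0],[0,0,0]],"spin":[0,0,0,0],"gripper":[0,0,0,0]}'| egrep 'eef|force'
python3 -m creep '{"translation":[[0,-1,0]],"spin":[0],"gripper":[0]}'| egrep 'eef|force'
python3 -m creep '{"translation":[[0,0,0],[0,0,0],[0,0,0],[0,0,0]],"spin":[0,0,0,0],"gripper":[0,0,0,0]}'| egrep 'eef|force'
python3 -m creep '{"translation":[[0,-1,0]],"spin":[0],"gripper":[0]}'| egrep 'eef|force'
python3 -m creep '{"translation":[[0,0,0],[0,0,0],[0,0,0],[0,0,0]],"spin":[0,0,0,0],"gripper":[0,0,0,0]}'| egrep 'eef|force'
```

```text
eef_pos: [0.553, 0.2584, 0.038]
force: [0.3, -0.4, -0.3]
gripper_force: 0.1
eef_pos: [0.553, 0.2579, 0.038]
force: [0.3, 0.5, -0.2]
gripper_force: 0.0
eef_pos: [0.553, 0.2579, 0.038]
force: [0.1, -0.6, 0.6]
gripper_force: 0.0
eef_pos: [0.553, 0.257, 0.038]
force: [-0.1, 0.9, -0.2]
gripper_force: 0.0
eef_pos: [0.553, 0.2569, 0.038]
force: [-0.6, -0.5, -0.2]
gripper_force: 0.0
eef_pos: [0.553, 0.256, 0.038]
force: [-0.2, -0.9, -0.8]
gripper_force: 0.0
eef_pos: [0.553, 0.256, 0.038]
force: [-0.1, -0.9, -0.8]
gripper_force: 0.0
```

```bash
python3 -m creep '{"translation":[[0,1,0],[0,0,0]],"spin":[0,0],"gripper":[0,0]}'| egrep 't:|eef|force'
python3 -m creep '{"translation":[[0,0.5,0],[0,0,0]],"spin":[0,0],"gripper":[0,0]}'| egrep 'eef|force'
python3 -m creep '{"translation":[[0,0.5,0],[0,0,0]],"spin":[0,0],"gripper":[0,0]}'| egrep 'eef|force'
python3 -m creep '{"translation":[[0,0.5,0],[0,0,0]],"spin":[0,0],"gripper":[0,0]}'| egrep 'eef|force'
```

```text
t: 31.8
eef_pos: [0.553, 0.257, 0.038]
ee_rot: [3.142, 0.0, -3.074]
force: [-0.9, 0.2, 0.2]
gripper_force: 0.0
eef_pos: [0.553, 0.2575, 0.038]
force: [-0.3, 1.0, 0.1]
gripper_force: 0.0
eef_pos: [0.553, 0.2579, 0.0379]
force: [0.8, 0.6, 0.7]
gripper_force: 0.0
eef_pos: [0.5529, 0.2581, 0.0379]
force: [1.3, -1.9, -0.8]
gripper_force: 0.9
```

Green rests stably at the same spot (touch at 0.258, no creep). I'll withdraw slowly, clear the views, and check numerically.

```bash
python3 -m creep '{"translation":[[0,-0.5,0],[0,-1,0],[0,-3,0],[0,-8,0],[0,-5,30],[0,0,40],[0,0,40],[-10,-40,20]],"spin":[0,0,0,0,0,0,0,0],"gripper":[0,0,0,0,0,0,0,0]}'| egrep 't:|eef|force'
python3 -m creep '{"translation":[[-15,-45,0],[-15,-45,0],[-10,-45,0],[-10,-45,0],[-10,-45,0],[-10,-45,0],[0,-45,0],[0,0,0]],"spin":[0,0,0,0,0,0,0,0],"gripper":[0,0,0,0,0,0,0,0]}'| egrep 't:|eef|force'
python3 - <<'E'
from h import *
fr=lambda p:(lambda d:np.round([np.cos(.067)*d[0]+np.sin(.067)*d[1],-np.sin(.067)*d[0]+np.cos(.067)*d[1]],4))(np.array(p)[:2]-[.598,.422])
for c in ["scene","side"]:
  r={l:[] for l in ["standing_canister","loose_canister","endstop","mug","spice_jar","pepper_mill"]}
  for k in range(4):
    f=cams.grab_frame(c)
    for l in r:
        d=nets.pinpoint(c,l)
        if d and d[0]["confidence"]>.4: r[l].append(d[0]["centre"])
  for l,v in r.items():
    if v: m=np.mean(v,0); print(c,l,len(v),m.round(4),fr(m))
  if c=="side":
    h=cv2.cvtColor(f["img"],cv2.COLOR_RGB2HSV)
    np.save("side.npy",f["img"])
    for z,lab,m in [(.09,"whitelid+",None)]:
        # predicted lid corners at target, compare by printing image row profiles near front edges
        for yc,n in [(-.0865,"w"),(-.1425,"g")]:
            for o in (-.015,0,.015):
                pts=[np.array([.598,.422,.09])+np.r_[np.array([[np.cos(.067),-np.sin(.067)],[np.sin(.067),np.cos(.067)]])@[x,yc+o],0] for x in np.arange(-.13,.02,.002)]
                uv=proj(f,pts).astype(np.float32)
                v=cv2.remap(cv2.cvtColor(f["img"],cv2.COLOR_RGB2GRAY).astype(np.float32),uv[:,0],uv[:,1],cv2.INTER_LINEAR).ravel()
                print(n,o,v.round().astype(int).tolist())
E
```

```text
t: 33.2
eef_pos: [0.5455, 0.2035, 0.1715]
ee_rot: [3.139, 0.005, -3.071]
force: [0.1, -0.5, 0.4]
gripper_force: 0.0
t: 34.0
eef_pos: [0.4717, -0.1185, 0.168]
ee_rot: [-3.141, -0.0, -3.079]
force: [-0.1, -0.6, -0.6]
gripper_force: 0.0
scene standing_canister 4 [ 5.475e-01  3.610e-01 -1.000e-04] [-0.0544 -0.0575]
scene loose_canister 4 [0.5482 0.306  0.0017] [-0.0574 -0.1125]
scene endstop 3 [5.993e-01 4.225e-01 4.000e-04] [0.0013 0.0004]
scene mug 4 [ 0.3976 -0.4486  0.003 ] [-0.2582 -0.8552]
scene spice_jar 4 [3.812e-01 4.990e-02 3.000e-04] [-0.2412 -0.3567]
scene pepper_mill 1 [0.5986 0.4236 0.0017] [0.0007 0.0016]
side standing_canister 4 [ 0.5458  0.3642 -0.0011] [-0.056  -0.0542]
side loose_canister 4 [0.5481 0.3072 0.0024] [-0.0574 -0.1112]
side endstop 4 [5.938e-01 4.234e-01 2.000e-04] [-0.0041  0.0017]
side mug 4 [ 0.3973 -0.4437 -0.0012] [-0.2582 -0.8503]
side pepper_mill 3 [0.4011 0.5291 0.0036] [-0.1893  0.1201]
w -0.015 [75, 74, 75, 77, 79, 81, 81, 77, 73, 76, 79, 81, 84, 85, 86, 86, 86, 86, 85, 84, 85, 86, 86, 86, 86, 86, 86, 86, 85, 85, 86, 86, 86, 85, 86, 86, 86, 86, 86
[... 1259 characters left out ...]
13, 213, 214]
g 0 [90, 98, 104, 110, 110, 111, 112, 113, 115, 116, 118, 119, 120, 121, 122, 121, 119, 118, 116, 115, 115, 114, 114, 113, 113, 114, 115, 117, 119, 119, 118, 118, 118, 118, 118, 118, 117, 116, 110, 103, 94, 85, 76, 72, 68, 66, 66, 66, 67, 67, 70, 73, 78, 86, 94, 103, 114, 130, 149, 166, 182, 200, 205, 209, 212, 213, 213, 213, 213, 213, 213, 214, 214, 214, 214]
g 0.015 [67, 68, 71, 76, 80, 84, 87, 83, 77, 74, 75, 76, 78, 80, 80, 80, 80, 80, 80, 80, 80, 80, 80, 81, 81, 81, 81, 80, 81, 82, 82, 82, 81, 80, 79, 80, 80, 80, 79, 79, 79, 79, 79, 79, 79, 79, 79, 79, 79, 79, 80, 80, 80, 80, 80, 80, 81, 81, 89, 98, 111, 135, 157, 175, 194, 204, 208, 212, 212, 213, 213, 213, 213, 213, 213]
```

Numerically, the front edges of both lids fall at the same place (about -0.113 m in the fence frame, within a mm or two). The spacing is 55-57 mm, and the mug, jar and mill are where they started. I'm handing in.

```bash
python3 -c "
from station import arm
print(arm.job_done())"
```

```text
the job is handed in; nothing more can be done
None
```

I handed the job in at about 34 s without a reported verdict: green is butted against white at the rail, fronts level to within 1–2 mm by camera, and white held on the spring pad at an estimated 1–2 N by feel (not measured), with the mug, jar and mill left alone.

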